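# Uncover the bench surface plate

### The arm

A 7-joint arm with a two-finger parallel gripper is mounted at the origin on a cart in front of the work surface, level with it; the furniture and walls round the work are solid. World frame = base frame: x ahead of the robot, y to its left, z up, the work surface at z = 0. Lengths are in m, angles in rad, forces in N, time in s.
With the tool pointing down it reaches from about 0.4 to 0.85 m from the base axis. Payload 10.4 kg.
Tool frame: the origin (TCP) lies at the very end of the fingers, on their centre line; the grasp point (between the pads) lies 19 mm behind it; z points along the fingers, y is the line along which they close (so a half turn about z gives the same grasp; the last joint's range is limited). The gripper opens to 87 mm and grips with 3 to 60 N. Pads are 19 mm wide; open, the fingers measure 117 mm over their backs; the gripper's body (75 mm by 190 mm) begins 51 mm behind the grasp point.
Start: joints at [1.239, 0.332, -0.065, 1.46, 0.022, 1.35, -0.088], TCP at [0.19, -0.595, 0.19] pointing down, gripper open.
Joint ranges: [-2.6, 2.6], [-0.5, 2.12], [-1.47, 1.34], [0.16, 2.42], [-1.27, 4.41], [0.06, 2.06], [-2.6, 2.6]. Speed limits (rad/s): [2.22, 2.22, 2.79, 2.79, 3.14, 3.14, 3.14].

### API

Orientations are given as a unit quaternion [w, x, y, z].
In Python, from workcell import arm gives the robot as it stands. The module is installed in compiled form; this text tells all that it offers.
- The arm moves only by the tool step_arm, never from a script. Its argument "motion" is a list of rows, each an object with "grip": the opening, from 0 (shut) to 1 (fully open); "linear": the shift along the tool's x, y, z in cm, a list of three; "rot": the turn, a rotation vector about the tool's x, y, z in degrees, a list of three. In form: [{"grip": grip, "linear": [x, y, z], "rot": [wx, wy, wz]}, ...]. A call has 1 to 20 rows; each row is the pose to reach, as a shift and turn from the pose commanded when the call began, along the tool's axes at that moment; what a row does not reach only later rows make up. A row lasts 1/12 s, in which the tool goes at most 41.7 mm and 7.16 degrees, less where a joint would pass 70% of its speed; a pose out of reach is approached as far as the arm can. A call with a gripper value outside its range is refused whole. The fingers move at their own pace and stop on an object; "newtons" is the grip in N (left out, the last holds). Time passes only in rows, so rows that repeat a pose let the fingers close. It gives the time, the measured TCP pose, the force, the opening and the grip force at its end, in the units of the state.
- arm.state(): the state, without advancing time (a new reading comes with each control period).
- arm.camera(name): name is "scene" or "side" or "wrist"; returns the picture (384x512x3 uint8, red, green, blue); there is no depth.
- arm.camera_model(name): a dict with "camera_matrix" (3x3 intrinsics, pixels), "R" (3x3) and "t" (3): a world point X has camera coordinates R X + t. Camera axes: x right, y down, z forward; pixel columns grow to the right and rows downward; lengths in m; the calibration is good to about 2 mm. A picture is of the moment at which its call begins: read the wrist's pose just before it. camera_model takes no time and is no camera call; for the wrist camera it gives the pose at the moment of the call.
- arm.hand_in(): hands the job in; it is judged then, once.
Trained networks look in the newest picture that a camera, given by its name, has taken for a name from the list of things; names that differ only in an ending like _2 or _b are one class to them, and where a whole thing is asked for, a point or a joint stands for the part that bears it (a point fixed in the world has none). Each returns a list of dicts, best first, with "conf" (0 to 1); they miss things now and then, are a little off and sometimes report something else, mostly with a low value. They report only what shows in the picture. A call takes as long as a camera call.
- arm.masks_of(camera, name): "region" (384x512 bool, what is visible of it) and "rect" ([left, top, right, bottom] in pixels, round what is visible of it).
- arm.mark_of(camera, name): "position" ([column, row] in pixels: a listed point, or the origin of a listed thing).
The state is a dict: "t": time; "joint_positions": joint angles; "dq": joint speeds; "tau": joint torques, N m; "eef_pos": TCP position; "ee_rot": TCP orientation; "ft_force": force on the tool from outside, world axes, zero at the start; "torque": the same for the moment, N m; "finger_gap": finger opening in m; "grip_force": force on a finger pad.
Only numpy, scipy, OpenCV 4.12 (cv2) and the standard library are available. Lean on these libraries where they do the work, as an engineer would, in place of code of your own. Each camera call takes 0.05 s, during which the arm holds its last target. There are 200 camera calls.

### The job

Uncover the small surface plate on the bench: draw the bolt at the right of its cover fully back, then push the cover's bow handle all the way to the hinged end, so that the two panels stand up folded flat against each other. Leave the cover standing like that with the bolt drawn, and do not disturb the tools around it.

Things in the scene. Friction and masses are not known exactly. Their poses are not given: they have to be found in the camera images.
- plate_case: Grey cast frame 224 x 188 x 50 mm fixed on the bench, a ground surface plate inside under a bifold sheet-steel cover. Origin: centre of its underside, on the bench top. x: the way the cover is pushed open, to the rear hinge (away from the robot, give or take its yaw); y left; z up. Bolt bracket (top 68 mm up) juts 102 mm from its right (-y) wall near the front. Shut, nothing on it is above 120 mm.
- cover_bar (a joint): Travel in m of the cover's front bar along the case's +x: 0 shut (panels form a low tent, each 0.20 rad from level), 0.150 end stop, panels upright, folded flat. Dark steel bar 186 mm wide (y), 32 mm deep, top 70 mm above the bench, on two rails; cannot tip. Stays where left when over half open; takes about 5 N at first, 2 to 3 N later. With the bolt shot it gives only about 3 mm.
- handle_mid (a point): Middle of the top rod of the bow handle standing on the front bar: 11 mm round steel, 100 mm between its legs along the case's y, top rod's centre 112 mm above the bench, 36 mm of clear space under it. Moves with the bar; 25 mm in front of (case -x of) the front panel's leading edge, so in front of the panels even when folded. Axes parallel to the case's.
- bolt (a joint): Travel in m of the barrel bolt along the case's -y, outward from the cover: 0 = shot through the staple on the front bar, 0.030 = fully drawn (end stop). The rod clears the staple at 0.016. Stays where it is left; takes 2 to 3 N.
- bolt_knob (a point): Point on the axis of the bolt's upright knob, 108 mm above the bench; moves with the bolt. Knob: steel cylinder, diameter 15 mm, from 97 to 117 mm above the bench, on a thinner neck. The strap blocks beside it along y (clear gaps, bolt shot: 6 mm to the cover side, 36 mm outward) reach only 90 mm above the bench. Free space fore and aft of the knob (case x).
- front_panel: Front panel of the cover, sheet steel 80 x 150 mm, 2.5 mm thick, hinged to the rear panel along the ridge; origin at the ridge, -x runs along the panel to its leading edge, z out of its upper face.
- rear_panel: Rear panel of the cover, the same size, hinged to the case; origin on the rear hinge pin, 88 mm behind (case +x of) the case's centre and 62 mm above the bench; -x runs along the panel to the ridge, z out of its upper face. When folded the ridge is 142 mm above the bench.
- front_edge (a point): Middle of the front panel's leading edge (its hinge pin on the front bar), 62 mm above the bench.
- rear_edge (a point): Middle of the rear panel's fixed hinge pin. Distance to the front panel's leading edge: 157 mm shut, 7 mm at the end stop.
- oil_can: Green pump oil can with a brass spout, 68 mm across, 176 mm high, loose; leave alone. Origin: centre of its underside.
- scriber_tin: Yellowish tin with scribers standing in it, 69 mm across, 128 mm high, loose; leave alone. Origin: centre of its underside.
- try_square: Try square, 95 x 166 x 16 mm, lying loose; leave alone. Origin: centre of its underside.
- c_clamp: Dark C-clamp, 108 x 118 x 13 mm, lying loose; leave alone. Origin: centre of its underside.
- lever_press: Blue arbor press, fixed, part of the bench: an obstacle left of the case. Foot 200 x 140 mm; column and ram 353 mm high; its lever with a ball end leans toward the robot on its left side, up to 460 mm above the bench. Never moves; origin at the middle of its foot, on the bench.
- toggle_clamp: Small toggle clamp with a red handle, fixed to the bench right of the case's rear part: an obstacle up to about 150 mm high. Never moves; origin on the bench.

How it is judged:
By the outcome, as a careful person would: the job done as asked, in the order asked, and still so for the second after the job is handed in, with the robot touching nothing.
It also fails if it takes over 48 s, if anything falls off the work surface, if the arm or the gripper's body presses on something with over 40 N, if the wrist force passes 120 N, or if a joint passes its speed limit or range.

## Working session

There is one attempt and no reset: what is moved stays moved. The work goes in short steps, Python scripts to look and compute and a tool call to move; the robot and the scene stay as the last step left them, time stands still between calls to the robot, and variables do not carry over. Pictures are saved under pics/ and viewed, at most 10 in all, crops included, and the job is handed in when it is done.

Besides the shell and the picture viewer there is one more tool, called after "Call:" as name(argument=value, ...) on one line, values as JSON. step_arm: Moves the arm, as the interface text tells. Its arguments: {"type":"object","properties":{"motion":{"type":"array"},"newtons":{"type":"number"}},"required":["motion"]}

```bash
mkdir -p pics; cat > h.py <<'E'
import numpy as np,cv2
from workcell import arm
def ray(cam,px):
    m=arm.camera_model(cam);K=np.array(m["camera_matrix"]);R=np.array(m["R"]);t=np.array(m["t"])
    d=R.T@np.linalg.inv(K)@np.array([px[0],px[1],1.]);return -R.T@t,d/np.linalg.norm(d)
def tri(rs):
    A=sum(np.eye(3)-np.outer(d,d) for o,d in rs);b=sum((np.eye(3)-np.outer(d,d))@o for o,d in rs)
    p=np.linalg.solve(A,b);return p,[np.linalg.norm((np.eye(3)-np.outer(d,d))@(p-o)) for o,d in rs]
def atz(r,z): o,d=r;return o+d*(z-o[2])/d[2]
def save(cam,f): 
    im=arm.camera(cam);cv2.imwrite("pics/"+f,im[:,:,::-1]);return im
E
python3 - <<'E'
from h import *
np.set_printoptions(precision=4,suppress=True)
a=save("scene","s0.png");b=save("side","d0.png")
cv2.imwrite("pics/a0.png",np.vstack([a,b])[:,:,::-1][:,:,:]) 
s=arm.state();print(s["t"],s["eef_pos"],s["ee_rot"],s["ft_force"])
for n in ["bolt_knob","handle_mid","front_edge","rear_edge","plate_case","toggle_clamp","lever_press","oil_can","scriber_tin","try_square","c_clamp"]:
    rs=[]
    for c in ["scene","side"]:
        m=arm.mark_of(c,n)
        if m: rs.append(ray(c,m[0]["position"]));print(n,c,np.round(m[0]["position"],1),round(m[0]["conf"],2))
    if len(rs)==2: p,e=tri(rs);print("   ",p,np.round(e,4))
E
```

```text
0.1 [ 0.1898 -0.5951  0.1893] [-0.0006  0.9881  0.1538 -0.0001] [ 0.1215  0.2513 -0.3251]
bolt_knob scene [278.1 203.9] 0.64
bolt_knob side [282.4 185.3] 0.38
    [ 0.4403 -0.0583  0.095 ] [0.0007 0.0007]
handle_mid scene [236.6 207.5] 0.97
handle_mid side [255.8 207.7] 0.81
    [0.459  0.077  0.1113] [0.0022 0.0022]
front_edge scene [237.2 216.9] 0.67
front_edge side [245.7 220. ] 0.65
    [0.4946 0.0635 0.0455] [0.0026 0.0026]
rear_edge scene [222.5 192.9] 0.79
plate_case scene [230.4 220.6] 0.76
plate_case side [229. 227.] 0.58
    [ 0.5457  0.0681 -0.0003] [0.0033 0.0033]
toggle_clamp side [256.6 205.8] 0.32
lever_press scene [229.2 200.3] 0.57
lever_press side [260.  165.5] 0.73
    [0.4382 0.092  0.2045] [0.0481 0.0481]
oil_can scene [306.  193.6] 0.57
oil_can side [262.5 161.7] 0.63
    [ 0.5978 -0.2723 -0.0093] [0.0042 0.0042]
scriber_tin scene [325.7 225.9] 0.92
scriber_tin side [310.2 179.5] 0.81
    [ 0.4079 -0.2389 -0.0159] [0.0093 0.0093]
try_square scene [152.1 227.9] 0.51
try_square side [144.9 278.9] 0.94
    [ 0.6541  0.3098 -0.0191] [0.0029 0.0029]
c_clamp scene [315.2 179.6] 0.56
c_clamp side [260.2 139.6] 0.73
    [ 0.6422 -0.3453  0.0209] [0.0026 0.0026]
```

View pics/s0.png

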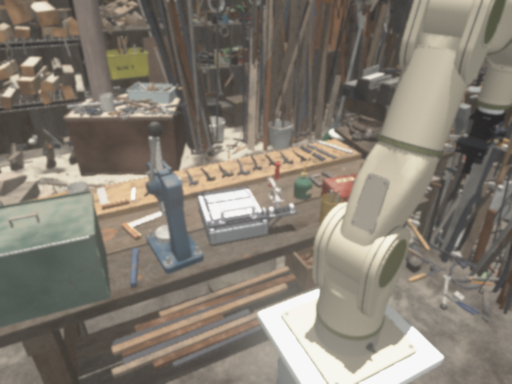

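View pics/d0.png

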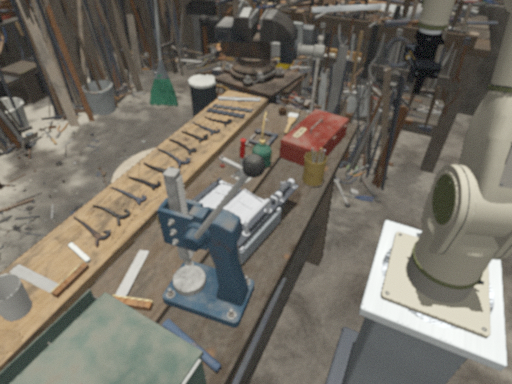

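Call:
step_arm(motion=[{"grip": 0.5, "linear": [0, 0, -4], "rot": [0, 0, 0]}, {"grip": 0.5, "linear": [0, 0, -8], "rot": [0, 0, 0]}, {"grip": 0.5, "linear": [0, 0, -12], "rot": [0, 0, 0]}, {"grip": 0.5, "linear": [37.5, -42, -20], "rot": [0, 0, -66]}, {"grip": 0.5, "linear": [37.5, -42, -20], "rot": [0, 0, -66]}, {"grip": 0.5, "linear": [37.5, -42, -20], "rot": [0, 0, -66]}, {"grip": 0.5, "linear": [37.5, -42, -20], "rot": [0, 0, -66]}, {"grip": 0.5, "linear": [37.5, -42, -20], "rot": [0, 0, -66]}, {"grip": 0.5, "linear": [37.5, -42, -20], "rot": [0, 0, -66]}, {"grip": 0.5, "linear": [37.5, -42, -20], "rot": [0, 0, -66]}, {"grip": 0.5, "linear": [37.5, -42, -20], "rot": [0, 0, -66]}, {"grip": 0.5, "linear": [37.5, -42, -20], "rot": [0, 0, -66]}, {"grip": 0.5, "linear": [37.5, -42, -20], "rot": [0, 0, -66]}, {"grip": 0.5, "linear": [37.5, -42, -20], "rot": [0, 0, -66]}, {"grip": 0.5, "linear": [37.5, -42, -20], "rot": [0, 0, -66]}, {"grip": 0.5, "linear": [37.5, -42, -20], "rot": [0, 0, -66]}, {"grip": 0.5, "linear": [37.5, -42, -20], "rot": [0, 0, -66]}, {"grip": 0.5, "linear": [37.5, -42, -20], "rot": [0, 0, -66]}, {"grip": 0.5, "linear": [37.5, -42, -20], "rot": [0, 0, -66]}, {"grip": 0.5, "linear": [37.5, -42, -20], "rot": [0, 0, -66]}])

```text
t: 2.87
eef_pos: [0.4193, -0.0821, 0.3899]
ee_rot: [0.0, 0.745, 0.667, -0.0]
ft_force: [-1.1, -1.5, 0.2]
finger_gap: 0.0434
grip_force: 0.0
```

```bash
cat > look.py <<'E'
from h import *
import sys,pickle
np.set_printoptions(precision=4,suppress=True)
tag=sys.argv[1]
s=arm.state();print(s["t"],s["eef_pos"],s["ee_rot"],s["ft_force"])
a=save("wrist",f"w{tag}.png");o={}
for n in ["bolt_knob","handle_mid","front_edge","rear_edge","plate_case","toggle_clamp","lever_press"]:
    m=arm.mark_of("wrist",n)
    if m: o[n]=ray("wrist",m[0]["position"]);print(n,np.round(m[0]["position"],1),round(m[0]["conf"],2),atz(o[n],dict(bolt_knob=.108,handle_mid=.112,front_edge=.062,rear_edge=.062).get(n,0.)))
pickle.dump(o,open(f"r{tag}.pkl","wb"))
E
python3 look.py 1
```

```text
2.8667 [ 0.4193 -0.0821  0.3899] [ 0.0001  0.7452  0.6669 -0.0002] [-1.0672 -1.5316  0.2451]
bolt_knob [264.8 139.2] 0.7 [ 0.4409 -0.0564  0.108 ]
handle_mid [266.7  53.2] 0.56 [0.4569 0.0744 0.112 ]
front_edge [275.5  57.1] 0.77 [0.4743 0.0746 0.062 ]
rear_edge [367.  60.] 0.94 [0.6302 0.0527 0.062 ]
plate_case [309.6  66. ] 0.89 [0.5438 0.0607 0.    ]
lever_press [266.   52.7] 0.24 [0.4623 0.0936 0.    ]
```

View pics/w1.png

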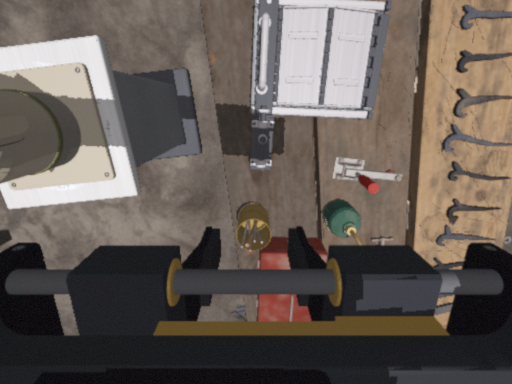

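Call:
step_arm(motion=[{"grip": 0.5, "linear": [3, 1, 3], "rot": [0, 0, 0]}, {"grip": 0.5, "linear": [6, 2, 5], "rot": [0, 0, 0]}, {"grip": 0.5, "linear": [6, 2, 5], "rot": [0, 0, 0]}, {"grip": 0.5, "linear": [6, 2, 5], "rot": [0, 0, 0]}])

```text
t: 3.6
eef_pos: [0.4457, -0.0225, 0.3391]
ee_rot: [-0.001, 0.744, 0.668, -0.001]
ft_force: [-0.1, -0.3, -0.1]
finger_gap: 0.0441
grip_force: 0.0
```

```bash
python3 look.py 2; python3 - <<'E'
from h import *
import pickle
np.set_printoptions(precision=4,suppress=True)
a,b=[pickle.load(open(f"r{i}.pkl","rb")) for i in "12"]
for n in a:
    if n in b: print(n,*tri([a[n],b[n]]))
E
```

```text
3.6 [ 0.4457 -0.0225  0.3391] [-0.0008  0.7439  0.6683 -0.0005] [-0.1039 -0.2804 -0.0967]
bolt_knob [252.3 178.3] 0.52 [ 0.4408 -0.0517  0.108 ]
handle_mid [253.4  96.6] 0.71 [0.4565 0.07   0.112 ]
front_edge [266.5  96.8] 0.93 [0.4777 0.0686 0.062 ]
rear_edge [361.8 100.8] 0.84 [0.631  0.0453 0.062 ]
plate_case [301.5  99.7] 0.92 [0.5438 0.0579 0.    ]
bolt_knob [ 0.4407 -0.0595  0.0793] [np.float64(0.000985002847379984), np.float64(0.0009850028473801736)]
handle_mid [0.4559 0.0696 0.1414] [np.float64(0.0006956717427145912), np.float64(0.0006956717427145513)]
front_edge [0.4736 0.0687 0.0984] [np.float64(0.002580497159534162), np.float64(0.002580497159534043)]
rear_edge [0.609  0.0471 0.1194] [np.float64(0.0007664113130121257), np.float64(0.000766411313012188)]
plate_case [0.5394 0.0581 0.0249] [np.float64(0.000383491915800441), np.float64(0.00038349191580033223)]
```

View pics/w2.png

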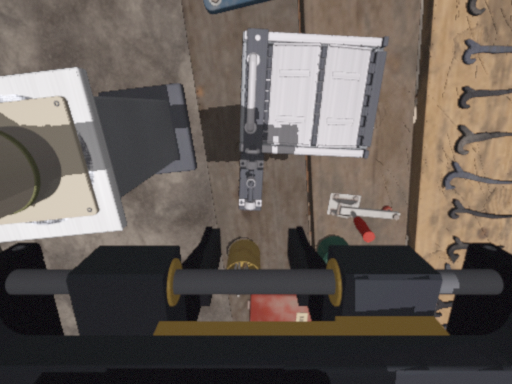

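Call:
step_arm(motion=[{"grip": 0.5, "linear": [-2, 0, 3.5], "rot": [0, 0, 1]}, {"grip": 0.5, "linear": [-4, 0.1, 7], "rot": [0, 0, 2]}, {"grip": 0.5, "linear": [-6.3, 0.2, 11], "rot": [0, 0, 2]}, {"grip": 0.5, "linear": [-6.3, 0.2, 11], "rot": [0, 0, 2]}, {"grip": 0.5, "linear": [-6.3, 0.2, 11], "rot": [0, 0, 2]}])

```text
t: 4.42
eef_pos: [0.4396, -0.0879, 0.2283]
ee_rot: [-0.002, 0.757, 0.653, -0.001]
ft_force: [0.2, 0.5, 0.6]
finger_gap: 0.0438
grip_force: 0.0
```

```bash
python3 look.py 3; python3 - <<'E'
from h import *
import pickle
np.set_printoptions(precision=4,suppress=True)
a=[pickle.load(open(f"r{i}.pkl","rb")) for i in "123"]
for n in ["bolt_knob","handle_mid","front_edge","rear_edge"]:
    r=[x[n] for x in a if n in x]
    print(n,*tri(r))
print(ray("wrist",(256,192)))
E
```

```text
4.4167 [ 0.4396 -0.0879  0.2283] [-0.0017  0.7574  0.653  -0.0009] [0.1692 0.5264 0.6191]
bolt_knob [249.5 152. ] 0.85 [ 0.442  -0.0534  0.108 ]
handle_mid [246.4  18.8] 0.61 [0.4592 0.0791 0.112 ]
front_edge [264.8  32.4] 0.82 [0.4793 0.0752 0.062 ]
rear_edge [401.3  31.6] 0.93 [0.637  0.0532 0.062 ]
plate_case [318.1  45.6] 0.72 [0.5539 0.0615 0.    ]
bolt_knob [ 0.4408 -0.0586  0.0815] [np.float64(0.001293749782207497), np.float64(0.0009176477985649672), np.float64(0.0010178567910606113)]
handle_mid [0.4567 0.0693 0.148 ] [np.float64(0.0018824144207306675), np.float64(0.00024585992670360986), np.float64(0.0021072068059256894)]
front_edge [0.475  0.0689 0.0934] [np.float64(0.0036423042574877753), np.float64(0.001599281582033906), np.float64(0.0021496251799398946)]
rear_edge [0.6127 0.0469 0.1099] [np.float64(0.001434594133481785), np.float64(0.0005859285579502892), np.float64(0.0010110286310431643)]
(array([ 0.4542, -0.0026,  0.4268]), array([-0.0351, -0.2987, -0.9537]))
```

View pics/w3.png

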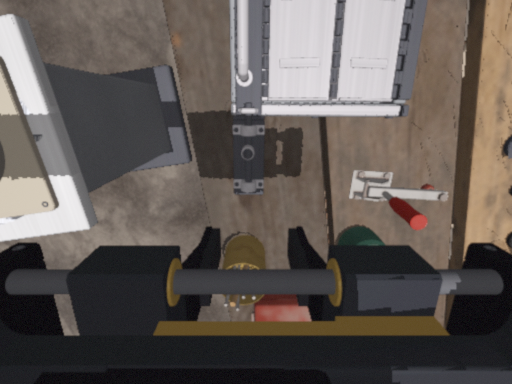

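Call:
step_arm(motion=[{"grip": 0.5, "linear": [3.3, -0.3, 2], "rot": [0, 0, 0]}, {"grip": 0.5, "linear": [3.3, -0.3, 6], "rot": [0, 0, 0]}, {"grip": 0.5, "linear": [3.3, -0.3, 9], "rot": [0, 0, 0]}, {"grip": 0.5, "linear": [3.3, -0.3, 11], "rot": [0, 0, 0]}, {"grip": 0.5, "linear": [3.3, -0.3, 13], "rot": [0, 0, 0]}, {"grip": 0.5, "linear": [3.3, -0.3, 13], "rot": [0, 0, 0]}, {"grip": 0.5, "linear": [3.3, -0.3, 13], "rot": [0, 0, 0]}])

```text
t: 5.4
eef_pos: [0.4427, -0.0533, 0.1002]
ee_rot: [-0.001, 0.756, 0.654, -0.0]
ft_force: [0.8, -0.4, 0.6]
finger_gap: 0.0435
grip_force: 0.0
```

```bash
python3 look.py 4
```

```text
5.4 [ 0.4427 -0.0533  0.1002] [-0.0006  0.7563  0.6542 -0.0002] [ 0.7864 -0.4016  0.5563]
bolt_knob [248.  227.1] 0.97 [ 0.4397 -0.0556  0.108 ]
handle_mid [240.9  23.7] 0.81 [0.4557 0.0758 0.112 ]
front_edge [274.   40.4] 0.65 [0.4785 0.0734 0.062 ]
rear_edge [482.2  42.3] 0.59 [0.6346 0.0492 0.062 ]
plate_case [344.4  56.4] 0.8 [0.5499 0.0611 0.    ]
toggle_clamp [484.   38.4] 0.3 [0.682  0.0575 0.    ]
```

View pics/w4.png

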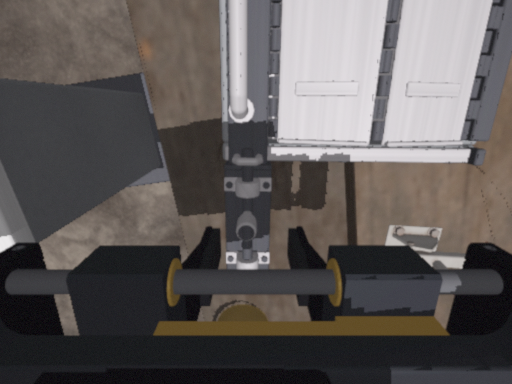

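Call:
step_arm(motion=[{"grip": 0.5, "linear": [-0.2, -0.3, 0.3], "rot": [0, 0, 0]}, {"grip": 0.1, "linear": [-0.2, -0.3, 0.3], "rot": [0, 0, 0]}, {"grip": 0.1, "linear": [-0.2, -0.3, 0.3], "rot": [0, 0, 0]}, {"grip": 0.1, "linear": [-0.2, -0.3, 0.3], "rot": [0, 0, 0]}, {"grip": 0.1, "linear": [-0.2, -0.3, 0.3], "rot": [0, 0, 0]}, {"grip": 0.1, "linear": [-0.2, -0.3, 0.3], "rot": [0, 0, 0]}], newtons=20)

```text
t: 6.3
eef_pos: [0.4397, -0.0552, 0.0971]
ee_rot: [0.0, 0.756, 0.654, 0.0]
ft_force: [0.1, 0.2, 0.9]
finger_gap: 0.0184
grip_force: 0.0
```

Call:
step_arm(motion=[{"grip": 0, "linear": [0, 0, 0], "rot": [0, 0, 0]}, {"grip": 0, "linear": [0, 0, 0], "rot": [0, 0, 0]}, {"grip": 0, "linear": [0, 0, 0], "rot": [0, 0, 0]}, {"grip": 0, "linear": [0, 0, 0], "rot": [0, 0, 0]}], newtons=20)

```text
t: 6.63
eef_pos: [0.4397, -0.0552, 0.0971]
ee_rot: [0.0, 0.756, 0.654, 0.0]
ft_force: [-0.2, -0.1, 0.4]
finger_gap: 0.0009
grip_force: 0.0
```

```bash
python3 look.py 5; python3 - <<'E'
from h import *
np.set_printoptions(precision=4,suppress=True)
w=cv2.imread("pics/w5.png")[120:330,150:360]
cv2.imwrite("pics/w5c.png",cv2.resize(w,None,fx=2.5,fy=2.5))
m=arm.camera_model("wrist");K=np.array(m["camera_matrix"]);
s=arm.state();p=np.array(s["eef_pos"])
for c in ["wrist","scene","side"]:
    m=arm.camera_model(c);q=np.array(m["camera_matrix"])@(np.array(m["R"])@p+np.array(m["t"]));print(c,"tcp px",q[:2]/q[2])
rs=[]
for c in ["scene","side"]:
    im=save(c,c+"5.png"); 
    for d in arm.mark_of(c,"bolt_knob")[:2]: print(c,d["position"],d["conf"])
    u=(np.array(m["camera_matrix"]))
x=cv2.imread("pics/scene5.png")[165:245,220:320];y=cv2.imread("pics/side5.png")[140:220,230:330]
cv2.imwrite("pics/ss5.png",cv2.resize(np.hstack([x,y]),None,fx=4,fy=4,interpolation=2))
E
```

```text
6.6333 [ 0.4397 -0.0552  0.0971] [0.     0.7565 0.654  0.    ] [-0.1707 -0.1488  0.3946]
bolt_knob [249.4 227.5] 0.69 [ 0.4368 -0.0556  0.108 ]
handle_mid [243.3  15.6] 0.72 [0.4534 0.077  0.112 ]
front_edge [278.9  36. ] 0.76 [0.4776 0.0736 0.062 ]
rear_edge [491.6  36.5] 0.82 [0.6334 0.0505 0.062 ]
plate_case [346.7  50.9] 0.67 [0.5468 0.0638 0.    ]
wrist tcp px [253.228  220.4213]
scene tcp px [277.283  203.8708]
side tcp px [282.2639 185.1717]
scene [279.7, 199.5] 0.67
scene [326.4, 221.7] 0.43
side [279.9, 183.5] 0.55
```

View pics/w5c.png

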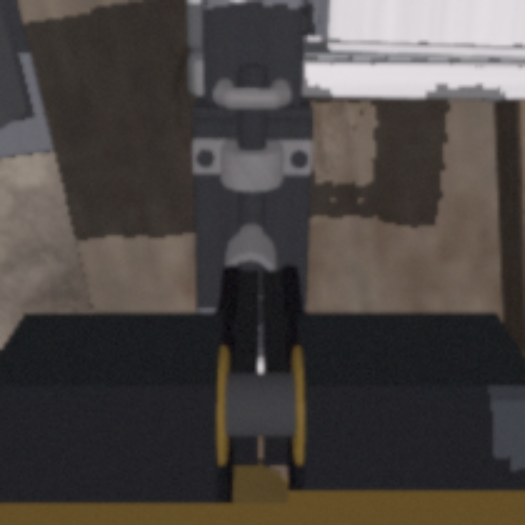

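View pics/ss5.png

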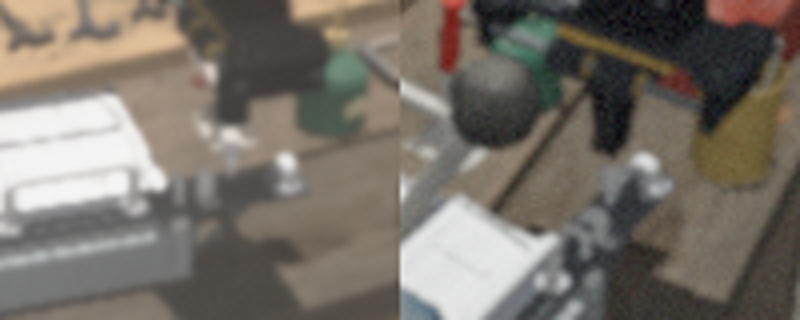

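```bash
python3 - <<'E'
from h import *
import pickle
np.set_printoptions(precision=4,suppress=True)
for f,g,c0,r0 in [("s0","scene5",266,180),("d0","side5",270,165)]:
    a=cv2.imread(f"pics/{f}.png",0).astype(int);b=cv2.imread(f"pics/{g}.png",0).astype(int)
    print(g);print(b[r0:r0+30,c0:c0+24:1]);print("diff");print(abs(a-b)[r0:r0+30,c0:c0+24])
a=[pickle.load(open(f"r{i}.pkl","rb")) for i in "12345"]
for n in ["bolt_knob","handle_mid","front_edge","rear_edge"]:
    print(n,*tri([x[n] for x in a]))
print(tri([ray("scene",(279.7,199.5)),ray("side",(279.9,183.5))]))
for p in [(.44,-.055,.122),(.44,-.055,.108)]:
  for c in ["wrist","scene","side"]:
    m=arm.camera_model(c);q=np.array(m["camera_matrix"])@(np.array(m["R"])@np.array(p)+np.array(m["t"]));print(p,c,q[:2]/q[2])
E
```

```text
scene5
[[119 129 135 137 137 140 137 123 100  85  77  69  69  70  71  70  69  68
   67  68  66  67  66  66]
 [127 133 141 148 159 177 181 160 116  87  77  70  66  69  69  67  68  67
   66  65  64  63  64  62]
 [136 139 143 146 158 186 201 178 126  85  74  67  65  65  66  65  65  65
   64  62  64  62  61  60]
 [139 138 134 134 145 173 195 180 128  81  70  65  63  64  65  64  63  62
   62  62  61  61  60  60]
 [138 132 124 123 130 153 178 169 122  79  67  65  64  66  65  65  62  62
   61  62  62  62  61  60]
 [137 130 120 115 117 133 152 147 108  72  66  64  67  71  73  69  66  62
   61  61  61  60  60  60]
 [138 134 125 117 118 125 132 123  93  69  65  65  71  76  76  73  66  62
   63  61  61  62  60  61]
 [141 140 136 131 129 131 128 111  87  71  66  67  70  74  73  69  64  63
   62  62  63  63  63  65]
 [142 141 141 140 139 137 132 114  90  70  67  66  67  68  69  66  65  64
   67  69  71  72  77  82]
 [141 139 140 141 139 137 133 116  90  71  65  66  65  64  65  67  74  82
   88  91  93  97 103 111]
 [140 139 138 138 137 133 124 109  84  70  65  65  64  65  65  73  91 107
  113 115
[... 10797 characters left out ...]
oat64(0.0021615975820830024), np.float64(0.0008760638047829902), np.float64(0.0009008743815800358)]
rear_edge [0.6264 0.0492 0.0743] [np.float64(0.0025041844765305364), np.float64(0.0035256297218942876), np.float64(0.004335970304245531), np.float64(0.0013171130924119073), np.float64(0.002153758774770635)]
(array([ 0.4513, -0.0674,  0.0975]), [np.float64(0.0059931356447753825), np.float64(0.005993135644775454)])
(0.44, -0.055, 0.122) wrist [253.5687 234.6892]
(0.44, -0.055, 0.122) scene [277.4354 197.1735]
(0.44, -0.055, 0.122) side [282.6556 178.2273]
(0.44, -0.055, 0.108) wrist [253.6063 226.1055]
(0.44, -0.055, 0.108) scene [277.2912 200.9258]
(0.44, -0.055, 0.108) side [282.3561 182.152 ]
```

Call:
step_arm(motion=[{"grip": 0.45, "linear": [0, 0, 0], "rot": [0, 0, 0]}, {"grip": 0.45, "linear": [0, 0, 0], "rot": [0, 0, 0]}, {"grip": 0.45, "linear": [0, 0, 0], "rot": [0, 0, 0]}, {"grip": 0.45, "linear": [0, 0, 0], "rot": [0, 0, 0]}, {"grip": 0.45, "linear": [0, 0, 0], "rot": [0, 0, 0]}, {"grip": 0.45, "linear": [0, 0, 0], "rot": [0, 0, 0]}, {"grip": 0.45, "linear": [0, 0, 0], "rot": [0, 0, 0]}, {"grip": 0.45, "linear": [0, 0, 0.5], "rot": [0, 0, 0]}, {"grip": 0.45, "linear": [0, 0, 1], "rot": [0, 0, 0]}, {"grip": 0.45, "linear": [0, 0, 1.3], "rot": [0, 0, 0]}, {"grip": 0.45, "linear": [0, 0, 1.3], "rot": [0, 0, 0]}])

```text
t: 8.15
eef_pos: [0.439, -0.0551, 0.0831]
ee_rot: [-0.001, 0.756, 0.654, -0.0]
ft_force: [-1.0, 0.3, -0.4]
finger_gap: 0.0391
grip_force: 0.0
```

Free; lower the rest and close on the knob.

Call:
step_arm(motion=[{"grip": 0.45, "linear": [0, 0, 0.5], "rot": [0, 0, 0]}, {"grip": 0.4, "linear": [0, 0, 1], "rot": [0, 0, 0]}, {"grip": 0, "linear": [0, 0, 1], "rot": [0, 0, 0]}, {"grip": 0, "linear": [0, 0, 1], "rot": [0, 0, 0]}, {"grip": 0, "linear": [0, 0, 1], "rot": [0, 0, 0]}, {"grip": 0, "linear": [0, 0, 1], "rot": [0, 0, 0]}, {"grip": 0, "linear": [0, 0, 1], "rot": [0, 0, 0]}, {"grip": 0, "linear": [0, 0, 1], "rot": [0, 0, 0]}, {"grip": 0, "linear": [0, 0, 1], "rot": [0, 0, 0]}, {"grip": 0, "linear": [0, 0, 1], "rot": [0, 0, 0]}], newtons=20)

```text
t: 8.98
eef_pos: [0.437, -0.0548, 0.0737]
ee_rot: [-0.002, 0.756, 0.654, -0.002]
ft_force: [-12.9, 3.4, 10.2]
finger_gap: 0.014
grip_force: 20.0
```

Call:
step_arm(motion=[{"grip": 0, "linear": [0, -0.2, -0.1], "rot": [0, 0, 0]}, {"grip": 0, "linear": [-0.6, -0.2, -0.1], "rot": [0, 0, 0]}, {"grip": 0, "linear": [-1.2, -0.2, -0.1], "rot": [0, 0, 0]}, {"grip": 0, "linear": [-1.8, -0.2, -0.1], "rot": [0, 0, 0]}, {"grip": 0, "linear": [-2.4, -0.2, -0.1], "rot": [0, 0, 0]}, {"grip": 0, "linear": [-2.8, -0.2, -0.1], "rot": [0, 0, 0]}, {"grip": 0, "linear": [-3.1, -0.2, -0.1], "rot": [0, 0, 0]}, {"grip": 0, "linear": [-3.2, -0.2, -0.1], "rot": [0, 0, 0]}, {"grip": 0, "linear": [-3.2, -0.2, -0.1], "rot": [0, 0, 0]}], newtons=20)

```text
t: 9.73
eef_pos: [0.4325, -0.0828, 0.0743]
ee_rot: [-0.003, 0.756, 0.655, 0.001]
ft_force: [-0.1, 16.9, -16.2]
finger_gap: 0.014
grip_force: 20.0
```

Call:
step_arm(motion=[{"grip": 0, "linear": [-0.2, 0, -0.2], "rot": [0, 0, 0]}, {"grip": 0, "linear": [-0.4, 0, -0.2], "rot": [0, 0, 0]}, {"grip": 0, "linear": [-0.4, 0, -0.2], "rot": [0, 0, 0]}])

```text
t: 9.98
eef_pos: [0.4321, -0.086, 0.0763]
ee_rot: [-0.003, 0.755, 0.655, 0.001]
ft_force: [-0.8, 20.5, -15.3]
finger_gap: 0.0137
grip_force: 20.0
```

```bash
python3 look.py 6;python3 - <<'E'
import cv2
w=cv2.imread("pics/w6.png")[0:330,130:420];cv2.imwrite("pics/w6c.png",cv2.resize(w,None,fx=1.8,fy=1.8))
E
```

```text
9.9833 [ 0.4321 -0.086   0.0763] [-0.0028  0.7555  0.6552  0.0014] [ -0.8108  20.4698 -15.2607]
bolt_knob [255.1 231.3] 0.68 [ 0.4343 -0.0804  0.108 ]
plate_case [363.1   8.3] 0.67 [0.5474 0.0623 0.    ]
```

View pics/w6c.png

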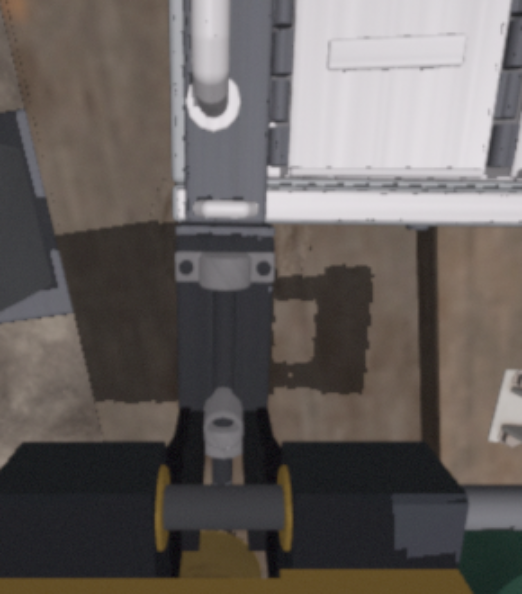

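Call:
step_arm(motion=[{"grip": 0.0, "linear": [0.3, 0, 0], "rot": [0, 0, 0]}, {"grip": 0.35, "linear": [0.4, 0, 0], "rot": [0, 0, 0]}, {"grip": 0.35, "linear": [0.4, 0, 0], "rot": [0, 0, 0]}, {"grip": 0.35, "linear": [0.4, 0, 0], "rot": [0, 0, 0]}, {"grip": 0.35, "linear": [0.4, 0, 0], "rot": [0, 0, 0]}, {"grip": 0.35, "linear": [0.4, 0, 0], "rot": [0, 0, 0]}, {"grip": 0.35, "linear": [0.4, 0, -2], "rot": [0, 0, 0]}, {"grip": 0.35, "linear": [0.4, 0, -5], "rot": [0, 0, 0]}, {"grip": 0.35, "linear": [0.4, 0, -8], "rot": [0, 0, 0]}, {"grip": 0, "linear": [4, -1, -8], "rot": [0, 0, 0]}, {"grip": 0, "linear": [8, -2, -8], "rot": [0, 0, 0]}, {"grip": 0, "linear": [8, -2, -8], "rot": [0, 0, 0]}, {"grip": 0, "linear": [8, -2, -8], "rot": [0, 0, 0]}])

```text
t: 11.47
eef_pos: [0.4247, -0.007, 0.1578]
ee_rot: [0.001, 0.755, 0.655, 0.0]
ft_force: [0.8, -1.6, 0.1]
finger_gap: 0.0116
grip_force: 0.0
```

```bash
python3 look.py 7;python3 - <<'E'
from h import *
np.set_printoptions(precision=4,suppress=True)
import pickle
r=pickle.load(open("r7.pkl","rb"))
for n in ["handle_mid","bolt_knob"]:
    rs=[]
    for c in ["scene","side"]:
        arm.camera(c);m=arm.mark_of(c,n)
        if m: rs.append(ray(c,m[0]["position"]));print(n,c,m[0]["position"],m[0]["conf"],atz(rs[-1],.11))
    if len(rs)==2: print(tri(rs))
# wrist z check: shift wrist origin by +26mm in z
o,d=r.get("handle_mid",(0,0))
if np.ndim(d): print("shifted",atz((o+np.array([0,0,.026]),d),.112))
E
```

```text
11.4667 [ 0.4247 -0.007   0.1578] [0.0011 0.7553 0.6554 0.0003] [ 0.7669 -1.6393  0.1122]
bolt_knob [259.8 319.7] 0.54 [ 0.4113 -0.1475  0.108 ]
handle_mid [273.4 101.8] 0.83 [0.4535 0.0738 0.112 ]
front_edge [289.5 104.9] 0.88 [0.4723 0.0685 0.062 ]
rear_edge [451.1 100.6] 0.86 [0.6317 0.0491 0.062 ]
plate_case [344.4 104.1] 0.79 [0.5456 0.0588 0.    ]
handle_mid scene [234.5, 209.2] 0.84 [0.4521 0.0882 0.11  ]
handle_mid side [253.8, 207.5] 0.74 [0.4657 0.0744 0.11  ]
(array([0.4633, 0.0803, 0.1076]), [np.float64(0.006105829319327331), np.float64(0.006105829319327394)])
bolt_knob scene [233.6, 220.5] 0.68 [0.3974 0.1146 0.11  ]
bolt_knob side [289.7, 179.7] 0.59 [ 0.4249 -0.0719  0.11  ]
(array([0.3549, 0.1111, 0.1981]), [np.float64(0.05428028091242087), np.float64(0.05428028091242099)])
shifted [0.4552 0.0738 0.112 ]
```

Call:
step_arm(motion=[{"grip": 0, "linear": [4, -1.5, 0], "rot": [0, 0, 0]}, {"grip": 0, "linear": [8.4, -2.4, 0], "rot": [0, 0, 0]}, {"grip": 0, "linear": [8.4, -2.4, 0], "rot": [0, 0, 0]}, {"grip": 0, "linear": [8.4, -2.4, 3], "rot": [0, 0, 0]}, {"grip": 0, "linear": [8.4, -2.4, 5], "rot": [0, 0, 0]}, {"grip": 0, "linear": [8.4, -2.4, 7], "rot": [0, 0, 0]}, {"grip": 0, "linear": [8.4, -2.4, 8], "rot": [0, 0, 0]}, {"grip": 0, "linear": [8.4, -2.4, 8], "rot": [0, 0, 0]}, {"grip": 0, "linear": [8.4, -2.4, 8], "rot": [0, 0, 0]}])

```text
t: 13.02
eef_pos: [0.4127, 0.0783, 0.0773]
ee_rot: [-0.0, 0.756, 0.654, -0.0]
ft_force: [1.3, -0.1, 0.6]
finger_gap: 0.0008
grip_force: 0.0
```

Call:
step_arm(motion=[{"grip": 0, "linear": [0, 1, 0], "rot": [0, 0, 0]}, {"grip": 0, "linear": [0, 1.5, 0], "rot": [0, 0, 0]}, {"grip": 0, "linear": [0, 2, 0], "rot": [0, 0, 0]}, {"grip": 0, "linear": [0, 2.5, 0], "rot": [0, 0, 0]}, {"grip": 0, "linear": [0, 3, 0], "rot": [0, 0, 0]}, {"grip": 0, "linear": [0, 3.5, 0], "rot": [0, 0, 0]}, {"grip": 0, "linear": [0, 4, 0], "rot": [0, 0, 0]}])

```text
t: 13.6
eef_pos: [0.4521, 0.0723, 0.0771]
ee_rot: [-0.0, 0.756, 0.654, -0.0]
ft_force: [-3.2, -0.1, 2.8]
finger_gap: 0.0003
grip_force: 1.9
```

Call:
step_arm(motion=[{"grip": 0, "linear": [0, 1, 0], "rot": [0, 0, 0]}, {"grip": 0, "linear": [0, 2, 0], "rot": [0, 0, 0]}, {"grip": 0, "linear": [0, 3, 0], "rot": [0, 0, 0]}, {"grip": 0, "linear": [0, 4, 0], "rot": [0, 0, 0]}, {"grip": 0, "linear": [0, 5, 0], "rot": [0, 0, 0]}, {"grip": 0, "linear": [0, 6, 0], "rot": [0, 0, 0]}])

```text
t: 14.1
eef_pos: [0.5124, 0.0632, 0.0769]
ee_rot: [0.0, 0.757, 0.654, -0.0]
ft_force: [-3.2, -1.0, 1.1]
finger_gap: 0.0002
grip_force: 1.5
```

```bash
python3 look.py 8
```

```text
14.1 [0.5124 0.0632 0.0769] [ 0.      0.7566  0.6539 -0.0003] [-3.2146 -0.9697  1.0602]
bolt_knob [394.7 254.7] 0.21 [0.606 0.038 0.108]
handle_mid [277.5 236.4] 0.83 [0.5286 0.0655 0.112 ]
front_edge [302.1 210.8] 0.66 [0.5518 0.0604 0.062 ]
plate_case [285.5 185.2] 0.75 [0.545  0.0651 0.    ]
```

Call:
step_arm(motion=[{"grip": 0, "linear": [0, 1, 0], "rot": [0, 0, 0]}, {"grip": 0, "linear": [0, 2, 0], "rot": [0, 0, 0]}, {"grip": 0, "linear": [0, 3, 0], "rot": [0, 0, 0]}, {"grip": 0, "linear": [0, 4, 0], "rot": [0, 0, 0]}, {"grip": 0, "linear": [0, 5, 0], "rot": [0, 0, 0]}, {"grip": 0, "linear": [0, 5.8, 0], "rot": [0, 0, 0]}, {"grip": 0, "linear": [0, 6.2, 0], "rot": [0, 0, 0]}, {"grip": 0, "linear": [0, 6.5, 0], "rot": [0, 0, 0]}])

```text
t: 15.17
eef_pos: [0.5765, 0.054, 0.0768]
ee_rot: [-0.0, 0.757, 0.654, -0.0]
ft_force: [-2.2, -1.4, 1.2]
finger_gap: 0.0
grip_force: 1.1
```

Call:
step_arm(motion=[{"grip": 0, "linear": [0, 0.4, 0], "rot": [0, 0, 0]}, {"grip": 0, "linear": [0, 0.8, 0], "rot": [0, 0, 0]}, {"grip": 0, "linear": [0, 1.1, 0], "rot": [0, 0, 0]}, {"grip": 0, "linear": [0, 1.3, 0], "rot": [0, 0, 0]}])

```text
t: 15.5
eef_pos: [0.5859, 0.0525, 0.0766]
ee_rot: [-0.002, 0.756, 0.654, -0.003]
ft_force: [-24.5, 0.2, 14.9]
finger_gap: 0.0001
grip_force: 11.9
```

Call:
step_arm(motion=[{"grip": 0, "linear": [0, -0.3, 0], "rot": [0, 0, 0]}, {"grip": 0, "linear": [0, -1, 0], "rot": [0, 0, 0]}, {"grip": 0, "linear": [0, -3, 0], "rot": [0, 0, 0]}, {"grip": 0, "linear": [0, -6, 0], "rot": [0, 0, 0]}, {"grip": 0, "linear": [0, -9, -2], "rot": [0, 0, 0]}, {"grip": 0, "linear": [-3, -12, -6], "rot": [0, 0, 0]}, {"grip": 0, "linear": [-6, -13, -10], "rot": [0, 0, 0]}, {"grip": 0, "linear": [-8, -13, -14], "rot": [0, 0, 0]}, {"grip": 0, "linear": [-8, -13, -18], "rot": [0, 0, 0]}, {"grip": 0, "linear": [-8, -13, -20], "rot": [0, 0, 0]}, {"grip": 0, "linear": [-8, -13, -20], "rot": [0, 0, 0]}, {"grip": 0, "linear": [-8, -13, -20], "rot": [0, 0, 0]}])

```text
t: 16.5
eef_pos: [0.4499, -0.0084, 0.2795]
ee_rot: [0.003, 0.757, 0.654, 0.001]
ft_force: [-0.9, -0.1, -0.8]
finger_gap: 0.0004
grip_force: 0.0
```

```bash
python3 look.py 9
```

```text
16.5 [ 0.4499 -0.0084  0.2795] [0.0028 0.7568 0.6536 0.0014] [-0.9462 -0.1024 -0.8055]
bolt_knob [248.9 221.6] 0.73 [ 0.431  -0.0808  0.108 ]
handle_mid [365.6 107.6] 0.8 [0.597  0.0524 0.112 ]
front_edge [367.6 104.5] 0.55 [0.6184 0.0531 0.062 ]
rear_edge [371.3 107.5] 0.82 [0.6235 0.0484 0.062 ]
plate_case [306.  107.4] 0.66 [0.5433 0.0596 0.    ]
```

View pics/w9.png

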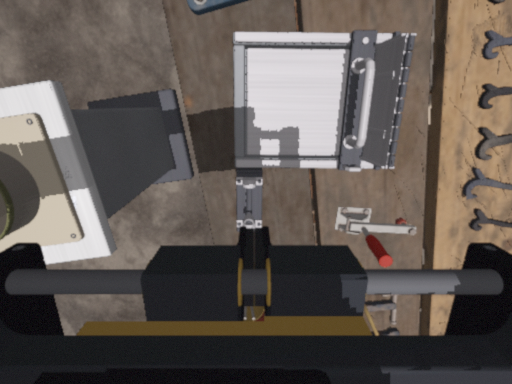

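```bash
python3 -c "
from workcell import arm
print(arm.hand_in())"
```

```text
the job is handed in; nothing more can be done
None
```

The job is handed in at about 16.5 s on the robot's clock: I drew the bolt back until it stopped and then pushed the cover to its end stop. The last wrist picture shows the plate uncovered and the panels folded upright, with the robot clear, and no contact with the other tools was seen.

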